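Load the marking station with candlestick sections

TASK

Lift the marking station's window guard wide open, lay the empty carrier plate on the bed and push it fully home, so that its long side touches both dowels and its end touches the end stop. Then stand every loose candlestick section on the bench (the small block, drum, sleeve or slab pieces by the felt mat; two to four of them) upright in a pocket of its own, and lower the guard until it is fully closed, with the plate still fully home. Leave everything else on the bench where it is.

Things in the scene. Friction and masses are not known exactly. Their poses are not given: they have to be found in the camera images.
- station: the marking station, fixed to the table: a dark steel bed, top 20 mm above the table, from x = -85 to +125 mm and y = -165 to +165 mm of the origin. Behind the hinge, from x = 132 mm, a grey housing 85 mm high. Origin: on the table, below where the plate's centre belongs; x points from the front (robot side) to the hinge.
- dowel_right (a point): top centre of the dowel at station x = +36, y = -80 mm: upright steel pin, 12 mm diameter, standing 22 mm above the bed
- dowel_left (a point): the same for the dowel at station x = +36, y = +80 mm
- end_stop (a point): middle of the top edge of the end stop's face, at station x = 0, y = +111 mm, 22 mm above the bed: a steel block 30 mm wide in x whose face looks to the station's -y
- home (a point): on the bed's top, 20 mm above the table, with the station's axes: where the plate's origin lies when the plate is home, its long +x side touching both dowels and its +y end touching the end stop
- guard (a joint): hinge angle of the station's clear window guard: 0 closed (lying level), grows as its front edge is lifted, 1.75 fully open. The hinge is stiff (0.5 N m of friction, guard 0.3 kg): it stays where it is left and takes about 5 N at the handle to move.
- guard_handle (a point): centre of the guard's handle, a round steel bar 12 mm in diameter, 120 mm long, parallel to the hinge (station's y), 215 mm from the hinge axis and 60 mm in front of the pane's edge; the two stalks join it 55 mm either side of the centre. Level with the hinge when closed.
- guard_hinge (a point): middle of the guard's hinge axis, at x = +115, y = 0 of the station and 100 mm above the table; the axis runs along the station's y. The pane is 155 x 300 mm; two hinge posts 105 mm high stand at station y = +/-155 mm.
- plate: the loose aluminium carrier plate, 60 (its x) x 222 (its y) x 18 mm, 0.4 kg; origin at the centre of its underside. Four square pockets in a row along its y, 48 x 48 mm, 6 mm deep, with 6 mm wide ribs between and around them. The same either way round. At the start it lies empty on the table on one side of the station.
- pocket0 (a point): centre of the floor of pocket 0 of the plate, at y = -81 mm, z = 12 mm of the plate
- pocket1 (a point): centre of the floor of pocket 1 of the plate, at y = -27 mm, z = 12 mm of the plate
- pocket2 (a point): centre of the floor of pocket 2 of the plate, at y = 27 mm, z = 12 mm of the plate
- pocket3 (a point): centre of the floor of pocket 3 of the plate, at y = 81 mm, z = 12 mm of the plate
- block: candlestick section: pale wooden cube-like block, 40 x 40 x 40 mm, about 0.12 kg, loose, black centre dot on top; origin at the centre of its underside, x and y axes square to its sides. Stands upright on the table, on or near a thin grey felt mat beside the station; absent in some starts.
- drum: candlestick section: blue-glazed ceramic drum (upright cylinder), 42 mm diameter, 38 mm high, about 0.12 kg, loose, black centre dot on top; origin at the centre of its underside. Stands upright on the table, on or near a thin grey felt mat beside the station; absent in some starts.
- sleeve: candlestick section: brass cylinder, upright, 39 mm diameter, 42 mm high, about 0.12 kg, loose, black centre dot on top; origin at the centre of its underside. Stands upright on the table, on or near a thin grey felt mat beside the station; absent in some starts.
- slab: candlestick section: amber glass square piece with rounded edges, 42 x 42 mm, 32 mm high, about 0.12 kg, loose, black centre dot on top; origin at the centre of its underside, x and y axes square to its sides. Stands upright on the table, on or near a thin grey felt mat beside the station; absent in some starts.
- footed_vase: bystander, to be left alone: small white ceramic vase on a dark red round foot, 90 mm high, 68 mm diameter at the foot; origin at the centre of its underside
- footed_cube: bystander, to be left alone: green glass cube on a dark red round foot, 65 mm high, 68 mm diameter at the foot; origin at the centre of its underside
- mug: bystander, to be left alone: white mug, 85 mm high, 76 mm diameter; origin at the centre of its underside
- brush: bystander, to be left alone: brush lying on the table
- mallet: bystander, to be left alone: hammer lying on the table
Mind the look-alikes: they are no part of the job. What is meant by the block is not turquoise, and is the smaller of those in its own colour.

How it is judged:
On the way, in this order (a step that is already met when the one before it is completed fails the run):
1. the guard is lifted wide open (past 1.2 rad) (value of joint guard above 1.2 rad), for 0.2 s.
2. with the guard open, the plate lies flat on the bed, home against both dowels and the end stop (within 3 mm and 0.03 rad) (x of plate in the frame of home between -0.003 and 0.004 m and y of plate in the frame of home between -0.003 and 0.004 m and z of plate in the frame of home below 0.003 m and angle between the y axis of plate and the y axis of home, either way round below 0.03 rad and value of joint guard above 1 rad), for 0.2 s.
3. with the guard still open, every section present stands upright in a pocket of the plate (angle between each of block, drum, sleeve, slab's own z axis and vertical below 0.12 rad and ((horizontal distance between block and pocket0 below 0.01 m and z of block in the frame of plate between 0.009 and 0.0155 m) or (horizontal distance between block and pocket1 below 0.01 m and z of block in the frame of plate between 0.009 and 0.0155 m) or (horizontal distance between block and pocket2 below 0.01 m and z of block in the frame of plate between 0.009 and 0.0155 m) or (horizontal distance between block and pocket3 below 0.01 m and z of block in the frame of plate between 0.009 and 0.0155 m)) and ((horizontal distance between drum and pocket0 below 0.01 m and z of drum in the frame of plate between 0.009 and 0.0155 m) or (horizontal distance between drum and pocket1 below 0.01 m and z of drum in the frame of plate between 0.009 and 0.0155 m) or (horizontal distance between drum and pocket2 below 0.01 m and z of drum in the frame of plate between 0.009 and 0.0155 m) or (horizontal distance between drum and pocket3 below 0.01 m and z of drum in the frame of plate between 0.009 and 0.0155 m)) and ((horizontal distance between sleeve and pocket0 below 0.01 m and z of sleeve in the frame of plate between 0.009 and 0.0155 m) or (horizontal distance between sleeve and pocket1 below 0.01 m and z of sleeve in the frame of plate between 0.009 and 0.0155 m) or (horizontal distance between sleeve and pocket2 below 0.01 m and z of sleeve in the frame of plate between 0.009 and 0.0155 m) or (horizontal distance between sleeve and pocket3 below 0.01 m and z of sleeve in the frame of plate between 0.009 and 0.0155 m)) and ((horizontal distance between slab and pocket0 below 0.01 m and z of slab in the frame of plate between 0.009 and 0.0155 m) or (horizontal distance between slab and pocket1 below 0.01 m and z of slab in the frame of plate between 0.009 and 0.0155 m) or (horizontal distance between slab and pocket2 below 0.01 m and z of slab in the frame of plate between 0.009 and 0.0155 m) or (horizontal distance between slab and pocket3 below 0.01 m and z of slab in the frame of plate between 0.009 and 0.0155 m)) and value of joint guard above 1 rad), for 0.2 s.
4. the guard is closed (value of joint guard below 0.05 rad), for 0.2 s.
At the end, for the whole second after the job is handed in: The guard is closed (under 0.05 rad); the plate lies flat on the bed at rest, within 3 mm and 0.03 rad of touching both dowels and the end stop; every section present stands upright on the floor of a pocket (within 10 mm of its centre), at rest (x of plate in the frame of home between -0.003 and 0.004 m and y of plate in the frame of home between -0.003 and 0.004 m and z of plate in the frame of home below 0.003 m and angle between the y axis of plate and the y axis of home, either way round below 0.03 rad and angle between each of block, drum, sleeve, slab's own z axis and vertical below 0.12 rad and ((horizontal distance between block and pocket0 below 0.01 m and z of block in the frame of plate between 0.009 and 0.0155 m) or (horizontal distance between block and pocket1 below 0.01 m and z of block in the frame of plate between 0.009 and 0.0155 m) or (horizontal distance between block and pocket2 below 0.01 m and z of block in the frame of plate between 0.009 and 0.0155 m) or (horizontal distance between block and pocket3 below 0.01 m and z of block in the frame of plate between 0.009 and 0.0155 m)) and ((horizontal distance between drum and pocket0 below 0.01 m and z of drum in the frame of plate between 0.009 and 0.0155 m) or (horizontal distance between drum and pocket1 below 0.01 m and z of drum in the frame of plate between 0.009 and 0.0155 m) or (horizontal distance between drum and pocket2 below 0.01 m and z of drum in the frame of plate between 0.009 and 0.0155 m) or (horizontal distance between drum and pocket3 below 0.01 m and z of drum in the frame of plate between 0.009 and 0.0155 m)) and ((horizontal distance between sleeve and pocket0 below 0.01 m and z of sleeve in the frame of plate between 0.009 and 0.0155 m) or (horizontal distance between sleeve and pocket1 below 0.01 m and z of sleeve in the frame of plate between 0.009 and 0.0155 m) or (horizontal distance between sleeve and pocket2 below 0.01 m and z of sleeve in the frame of plate between 0.009 and 0.0155 m) or (horizontal distance between sleeve and pocket3 below 0.01 m and z of sleeve in the frame of plate between 0.009 and 0.0155 m)) and ((horizontal distance between slab and pocket0 below 0.01 m and z of slab in the frame of plate between 0.009 and 0.0155 m) or (horizontal distance between slab and pocket1 below 0.01 m and z of slab in the frame of plate between 0.009 and 0.0155 m) or (horizontal distance between slab and pocket2 below 0.01 m and z of slab in the frame of plate between 0.009 and 0.0155 m) or (horizontal distance between slab and pocket3 below 0.01 m and z of slab in the frame of plate between 0.009 and 0.0155 m)) and value of joint guard below 0.05 rad and linear speed of each of plate, block, drum, sleeve, slab below 0.02 m/s).
It fails at once if a bystander (vase, green cube, mug, brush or hammer) is moved more than 40 mm (distance of any of footed_vase, footed_cube, mug, brush, mallet from where it was at the start of the episode above 0.04 m).
Of block, drum, sleeve, slab only 2 to 4 are there at a start; the rules pass over those that are not, and their reading is None.
At some moment in a run one of plate, block, drum, sleeve, slab may be knocked a few centimetres aside while the robot is not near it.
It also fails if it takes over 210 s, if anything falls off the work surface, if the arm or the gripper's body presses on something with over 40 N, if the wrist force passes 120 N, or if a joint passes its speed limit or range.

ROBOT

A 7-joint arm with a two-finger parallel gripper is mounted at the origin on the work surface. World frame = base frame: x ahead of the robot, y to its left, z up, the work surface at z = 0. Lengths are in m, angles in rad, forces in N, time in s.
With the tool pointing down it reaches from about 0.425 to 1.025 m from the base axis. Payload 9.4 kg.
Tool frame: the origin (TCP) lies between the finger pads; the fingertips stand 14 mm ahead of it and the grasp point (between the pads) lies 5 mm behind it; z points along the fingers, y is the line along which they close (so a half turn about z gives the same grasp; the last joint's range is limited). The gripper opens to 85 mm and grips with 20 to 120 N. Pads are 22 mm wide; open, the fingers measure 114 mm over their backs; the gripper's body (76 mm by 85 mm) begins 54 mm behind the grasp point. The pads swing forward as they close: fully open they stand 13 mm farther back than shut.
Start: joints at [1.269, 0.599, -0.003, 1.599, 0.002, 0.943, -0.08], TCP at [0.162, -0.707, 0.245] pointing down, gripper open.
Joint ranges: [-2.57, 2.57], [-0.35, 1.97], [-1.29, 1.29], [0.11, 2.56], [-1.05, 4.19], [0.11, 1.86], [-2.63, 2.63]. Speed limits (rad/s): [2.22, 2.22, 3.01, 3.01, 3.14, 3.14, 3.14].

INTERFACE

Orientations are given as a unit quaternion [w, x, y, z].
In Python, from cell import r gives the robot as it stands. The module is installed in compiled form; this text tells all that it offers.
- The arm moves only by the shell command python3 -m handwheel 'ROWS' [OPENING] [FORCE]. ROWS is JSON, a list of rows, each a list of 4 numbers: the shift along the world's x, y, z in m, then the turn about the world's z in rad. A call has 1 to 20 rows; each row is the pose to reach, as a shift and turn from the pose commanded when the call began; what a row does not reach only later rows make up. A row lasts 1/8 s, in which the tool goes at most 62.5 mm and 10.7 degrees, less where a joint would pass 70% of its speed; a pose out of reach is approached as far as the arm can. A call with a gripper value outside its range is refused whole. OPENING is the closure, from 0 (fully open) to 1 (shut), set as the call begins (- or left out, the last holds). The fingers move at their own pace and stop on an object; FORCE is the grip in N (left out, the last holds). Time passes only in rows, so rows that repeat a pose let the fingers close. It gives the time, the measured TCP pose, the force, the opening and the grip force at its end, in the units of the state.
- r.get_obs(): the state, without advancing time (a new reading comes with each control period).
- r.snapshot(name): name is "scene" or "top"; returns a dict with "img" (420x560x3 uint8, red, green, blue), "z_map" (420x560 float32, m along the optical axis (not along the pixel's ray), 0 where there is no reading), "intrinsics" (3x3 intrinsics, pixels), "position" and "rotation" of the camera in the world. Camera axes: x right, y down, z forward; pixel columns grow to the right and rows downward; lengths in m; the calibration is good to about 2 mm. A picture is of the moment at which its call begins.
- r.sign_off(): hands the job in; it is judged then, once.
The state is a dict: "time": time; "joint_pos": joint angles; "joint_velocities": joint speeds; "tau": joint torques, N m; "ee_pos": TCP position; "tool_rot": TCP orientation; "ft_force": force on the tool from outside, world axes, zero at the start; "wrist_torque": the same for the moment, N m; "grip_width": finger opening in m; "grasp_force": force on a finger pad.
Only numpy, scipy, OpenCV 4.12 (cv2) and the standard library are available. Lean on these libraries where they do the work, as an engineer would, in place of code of your own. Each camera call takes 0.05 s, during which the arm holds its last target. There are 200 camera calls.

## Working session

There is one attempt and no reset: what is moved stays moved. The work goes in short steps, Python scripts to look and compute and a shell command to move; the robot and the scene stay as the last step left them, time stands still between calls to the robot, and variables do not carry over. Pictures are saved under pics/ and viewed, at most 14 in all, crops included, and the job is handed in when it is done.

```bash
mkdir -p pics
cat > h.py <<'E'
import numpy as np, cv2
from cell import r
def snap(n):
    s=r.snapshot(n); K=np.array(s["intrinsics"]); z=s["z_map"]; R=np.array(s["rotation"]); p=np.array(s["position"])
    if R.shape!=(3,3):
        from scipy.spatial.transform import Rotation as T
        R=T.from_quat(np.roll(R,-1)).as_matrix()
    v,u=np.mgrid[:z.shape[0],:z.shape[1]]
    c=np.stack([(u-K[0,2])/K[0,0]*z,(v-K[1,2])/K[1,1]*z,z],-1)
    P=c@R.T+p; P[z==0]=np.nan
    return s["img"],P,K,R,p
def save(n,img): cv2.imwrite("pics/"+n,img[...,::-1])
def proj(X,K,R,p):
    c=(np.asarray(X)-p)@R; return c[...,:2]/c[...,2:]*[K[0,0],K[1,1]]+[K[0,2],K[1,2]]
E
python3 - <<'E'
from h import *
for n in("scene","top"):
    a,P,K,R,p=snap(n); save(n+"0.png",a); print(n,K[0,0],p,R.round(2).tolist()); np.savez(n+"0.npz",a=a,P=P,K=K,R=R,p=p)
o=r.get_obs(); print({k:np.round(v,3) for k,v in o.items()})
E
```

```text
scene 382.0689077447113 [ 1.41763102 -0.25713924  0.93642542] [[0.25, 0.64, -0.73], [0.97, -0.15, 0.2], [0.02, -0.75, -0.66]]
top 388.8658564731932 [ 0.28877791 -0.02534833  1.23836883] [[0.02, -0.99, 0.16], [-1.0, -0.02, -0.01], [0.02, -0.16, -0.99]]
{'time': np.float64(0.1), 'joint_pos': array([ 1.269,  0.6  , -0.003,  1.6  ,  0.002,  0.943, -0.08 ]), 'joint_velocities': array([-0.002, -0.002,  0.002,  0.001, -0.002, -0.001, -0.001]), 'tau': array([ 5.0000e-03, -7.7799e+01,  1.5700e+00, -2.5862e+01,  1.3000e-02,
        6.0000e-03, -0.0000e+00]), 'ee_pos': array([ 0.161, -0.706,  0.245]), 'tool_rot': array([-0.001,  0.994,  0.112, -0.   ]), 'ft_force': array([0.146, 0.536, 0.428]), 'wrist_torque': array([-0.009, -0.004,  0.031]), 'grasp_force': np.float64(0.0), 'grip_width': np.float64(0.085)}
```

View pics/scene0.png

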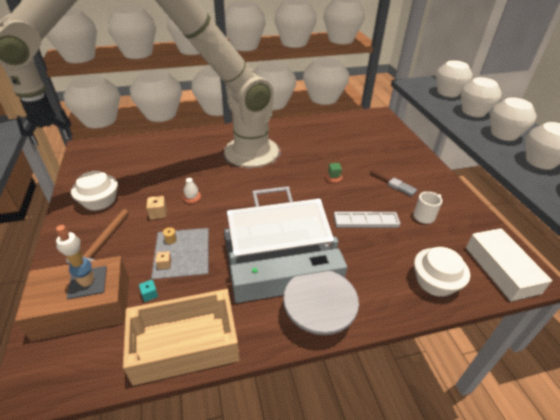

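View pics/top0.png

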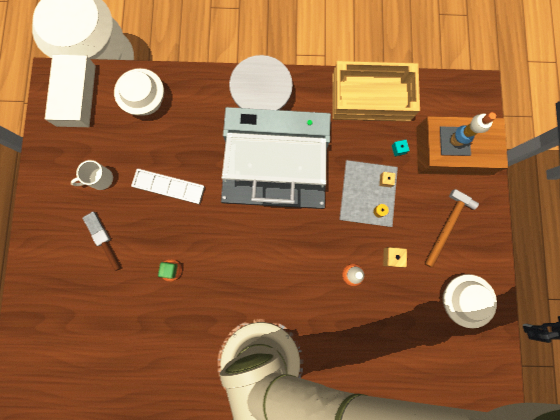

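Top view: the guarded station is at about (275,160) and the plate at (167,186). There are four candidates for sections.
- Pale cube on the mat at (389,179): probably the block.
- Larger pale cube at (397,257): a look-alike.
- Turquoise cube at (401,147): a look-alike.
- Brass cylinder at (382,210): the sleeve.

I'll confirm these in one crop and measure.

Run:
```python
from h import *
d=np.load("top0.npz"); a,P=d["a"],d["P"]
save("crop0.png",cv2.resize(a[130:280,330:490],None,fx=4,fy=4,interpolation=cv2.INTER_CUBIC))
def blob(n,u0,u1,v0,v1,z0,z1):
    Q=P[v0:v1,u0:u1]; m=(Q[...,2]>z0)&(Q[...,2]<z1); q=Q[m]
    rc=cv2.minAreaRect((q[:,:2]*1000).astype(np.float32)); print(n,m.sum(),np.round(rc[0],1),np.round(rc[1],1),round(rc[2],2),"z",np.percentile(q[:,2],[5,50,95]).round(4))
blob("block",375,402,165,192,.03,.06)
blob("sleeve",370,396,198,222,.03,.06)
blob("big",382,412,244,272,.03,.08)
blob("turq",388,415,134,160,.025,.08)
blob("plate",125,210,160,210,.008,.03)
blob("house",215,340,100,150,.075,.095)
blob("pane",215,335,128,190,.096,.115)
blob("handle",240,310,180,207,.085,.12)
blob("vase",340,368,260,290,.05,.1); blob("green",155,185,258,284,.05,.09)
d=np.load("scene0.npz"); a,P=d["a"],d["P"]
blob("house_s",220,350,225,300,.07,.095)
```

```text
block 166 [ 571.6 -394.2] [40.4 40.8] 83.83 z [0.0332 0.0393 0.0433]
sleeve 130 [ 469.1 -371.5] [37. 37.] 1.83 z [0.0349 0.0418 0.0451]
big 401 [ 323.9 -409.1] [58.  57.7] 86.54 z [0.0388 0.0565 0.0611]
turq 172 [ 678.  -440.3] [40.6 41.8] 13.41 z [0.0284 0.0389 0.0439]
plate 1236 [534.8 308.2] [223.7  60.8] 76.69 z [0.0088 0.0129 0.0197]
house 2919 [735.3 -50.9] [143.5 359.8] 0.07 z [0.078  0.0839 0.0893]
pane 1559 [649.4 -34.2] [321.2  81.9] 87.9 z [0.1025 0.1084 0.1143]Traceback (most recent call last):
  File "<stdin>", line 14, in <module>
  File "<stdin>", line 6, in blob
    return _quantile_unchecked(
        a, q, axis, out, overwrite_input, method, keepdims, weights)
    return _ureduce(a,
                    func=_quantile_ureduce_func,
    ...<5 lines>...
                    overwrite_input=overwrite_input,
                    method=method)
    r = func(a, **kwargs)
    result = _quantile(arr,
                       quantiles=q,
    ...<2 lines>...
                       out=out,
                       weights=wgt)
    slices_having_nans = np.isnan(arr[-1, ...])
                                  ~~~^^^^^^^^^
IndexError: index -1 is out of bounds for axis 0 with size 0
```

View pics/crop0.png

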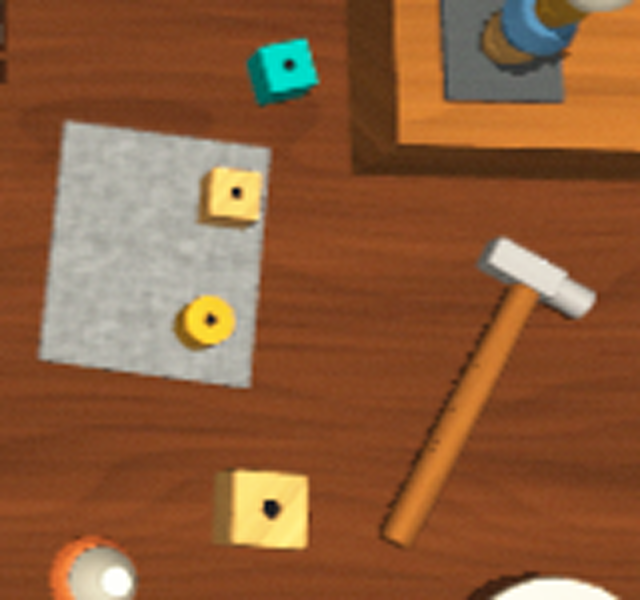

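Crop: the small pale cube at (235,195) measures 40 mm, so it's the block. The brass cylinder at (210,320) is the sleeve. The lower pale cube is 58 mm and the turquoise one doesn't match, so both are look-alikes. No drum or slab is present, so there are two sections. Next is the station pose.

Run:
```python
from h import *
d=np.load("top0.npz"); a,P=d["a"],d["P"]
for u in (230,275,320): print(u,[(v,*(P[v,u][[0,2]]*1000).round().tolist()) for v in range(104,214,4)])
print(186,[(u,*(P[200,u][[1,2]]*1000).round().tolist()) for u in range(214,336,4)])
def rect(n,m):
    q=P[m]; rc=cv2.minAreaRect((q[:,:2]*1000).astype(np.float32)); print(n,m.sum(),np.round(rc[0],1),np.round(rc[1],1),round(rc[2],2))
vv,uu=np.mgrid[:420,:560]
def reg(u0,u1,v0,v1): return (uu>=u0)&(uu<u1)&(vv>=v0)&(vv<v1)
z=P[...,2]
rect("bed",reg(212,338,186,215)&(z>.012)&(z<.03))
rect("housing",reg(212,338,100,140)&(z>.076)&(z<.094)&(P[...,0]<.83))
g=cv2.cvtColor(a,cv2.COLOR_RGB2GRAY)
save("crop1.png",cv2.resize(a[100:215,205:345],None,fx=5,fy=5,interpolation=cv2.INTER_CUBIC))
```

```text
230 [(104, 824.0, -3.0), (108, 773.0, 84.0), (112, 759.0, 86.0), (116, 747.0, 83.0), (120, 735.0, 80.0), (124, 721.0, 85.0), (128, 708.0, 84.0), (132, 703.0, 62.0), (136, 672.0, 113.0), (140, 661.0, 110.0), (144, 647.0, 114.0), (148, 634.0, 117.0), (152, 621.0, 117.0), (156, 609.0, 117.0), (160, 595.0, 124.0), (164, 582.0, 126.0), (168, 568.0, 134.0), (172, 555.0, 139.0), (176, 542.0, 142.0), (180, 558.0, 19.0), (184, 545.0, 17.0), (188, 532.0, 19.0), (192, 519.0, 19.0), (196, 505.0, 22.0), (200, 493.0, 18.0), (204, 483.0, -3.0), (208, 470.0, -1.0), (212, 457.0, 0.0)]
275 [(104, 793.0, 77.0), (108, 778.0, 81.0), (112, 763.0, 86.0), (116, 751.0, 83.0), (120, 737.0, 85.0), (124, 725.0, 84.0), (128, 711.0, 87.0), (132, 700.0, 82.0), (136, 679.0, 103.0), (140, 665.0, 108.0), (144, 653.0, 105.0), (148, 638.0, 114.0), (152, 624.0, 119.0), (156, 613.0, 116.0), (160, 597.0, 128.0), (164, 585.0, 128.0), (168, 573.0, 129.0), (172, 559.0, 134.0), (176, 547.0, 136.0), (180, 534.0, 143.0), (184, 547.0, 25.0), (188, 535.0, 20.0), (192, 522.0, 18.0), (196, 509.0, 20.0), (200, 473.0, 158.0), (204, 4
[... 645 characters left out ...]
-2.0), (218, 148.0, 0.0), (222, 132.0, 21.0), (226, 120.0, 18.0), (230, 107.0, 18.0), (234, 95.0, 13.0), (238, 82.0, 17.0), (242, 70.0, 15.0), (246, 57.0, 19.0), (250, 44.0, 20.0), (254, 25.0, 158.0), (258, 14.0, 158.0), (262, 2.0, 158.0), (266, -9.0, 160.0), (270, -20.0, 160.0), (274, -32.0, 159.0), (278, -43.0, 157.0), (282, -54.0, 158.0), (286, -65.0, 160.0), (290, -77.0, 158.0), (294, -88.0, 159.0), (298, nan, nan), (302, -121.0, 23.0), (306, -134.0, 22.0), (310, -147.0, 19.0), (314, -160.0, 18.0), (318, -173.0, 17.0), (322, -185.0, 21.0), (326, -201.0, -0.0), (330, -213.0, 5.0), (334, -227.0, -1.0)]
bed 1746 [515.3 -29.7] [330.1  71.5] 88.23
housing 2844 [747.6 -47.5] [126.6 356.3] 3.14
```

View pics/crop1.png

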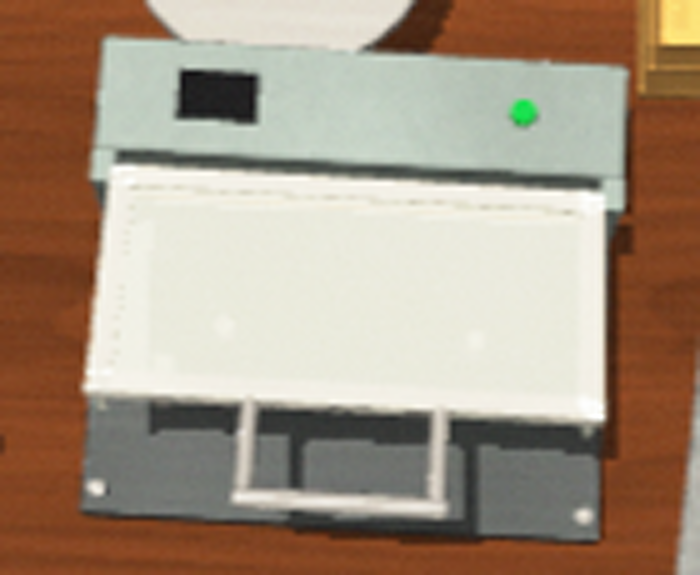

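The guard starts slightly open, at about 0.26 rad, with the handle near world (0.471, -0.028, 0.153). Station yaw is about -0.03 and its origin about (0.5645, -0.031). I'll move above the handle with the jaws closing along x.

```bash
python3 -m handwheel '[[0.1,0.09,0.02,0.18],[0.14,0.13,0.02,0.36],[0.18,0.17,0.02,0.54],[0.22,0.21,0.02,0.72],[0.26,0.25,0.02,0.9],[0.29,0.3,0.02,1.08],[0.3,0.35,0.02,1.2],[0.31,0.4,0.02,1.3],[0.31,0.46,0.02,1.315],[0.31,0.52,0.02,1.315],[0.31,0.58,0.02,1.315],[0.31,0.64,0.02,1.315],[0.31,0.678,0.02,1.315],[0.31,0.678,0.02,1.315],[0.31,0.678,0.02,1.315],[0.31,0.678,0.02,1.315],[0.31,0.678,0.02,1.315]]' 0.3 20
python3 - <<'E'
from h import *
from scipy.optimize import least_squares
a,P,K,R,p=snap("top")
v,u=np.mgrid[:420,:560]; z=P[...,2]
m=(u>245)&(u<305)&(v>190)&(v<207)&(z>.14)&(z<.18); q=P[m]; print("handle",m.sum(),q.min(0),q.max(0),np.median(q,0))
# station fit: bed edges by gradient
d=np.load("top0.npz"); g=cv2.GaussianBlur(cv2.cvtColor(d["a"],cv2.COLOR_RGB2GRAY),(3,3),0).astype(np.float32)
from scipy.ndimage import map_coordinates as mc
K,R,p=d["K"],d["R"],d["p"]
t=np.arange(-5,5.01,.25)
def res(s,full=False):
    c,n=np.cos(s[2]),np.sin(s[2]); W=lambda X:np.c_[s[0]+c*X[:,0]-n*X[:,1],s[1]+n*X[:,0]+c*X[:,1],X[:,2]]
    E=[(np.c_[np.full(40,-.085),np.linspace(-.15,.15,40),np.full(40,.02)],(-1,0)),
       (np.c_[np.linspace(-.08,-.04,8),np.full(8,.165),np.full(8,.02)],(0,1)),(np.c_[np.linspace(-.08,-.04,8),np.full(8,-.165),np.full(8,.02)],(0,-1))]
    o=[]
    for X,nn in E:
        Xo=X+np.r_[np.array(nn)*.01,0]; A,B=proj(W(X),K,R,p),proj(W(Xo),K,R,p); N=(B-A)/np.linalg.norm(B-A,axis=1)[:,None]
        L=A[:,None]+N[:,None]*t[None,:,None]; pr=mc(g,[L[...,1],L[...,0]],order=1); dd=np.abs(np.gradient(pr,axis=1)); w=dd**4
        o.append((w*t).sum(1)/w.sum(1))
    return o if full else np.concatenate(o)*3
s=np.array([.5645,-.0312,-.031])
f=least_squares(res,s,loss="soft_l1",diff_step=1e-3); print(f.x,[np.round((x.mean(),x.std()),2) for x in res(f.x,True)])
E
```

```text
time: 2.22
ee_pos: [0.4715, -0.0299, 0.2651]
tool_rot: [-0.0, 0.719, 0.695, -0.0]
ft_force: [0.3, 0.0, 0.3]
grip_width: 0.0599
grasp_force: 0.0
handle 57 [0.46848355 0.00776582 0.14970257] [0.4982014  0.03129374 0.16200568] [0.47673027 0.02479508 0.15698858]
[ 0.5674357  -0.03136    -0.03417121] [array([-0.86,  1.34]), array([-0.66,  0.95]), array([-1.14,  0.33])]
```

```bash
python3 -m handwheel '[[0.002,0,-0.05,0],[0.002,0,-0.09,0],[0.002,0,-0.114,0],[0.002,0,-0.117,0],[0.002,0,-0.117,0]]'
python3 -m handwheel '[[0,0,0,0],[0,0,0,0],[0,0,0,0],[0,0,0,0],[0,0,0,0],[0,0,0,0]]' 1 25
```

```text
time: 2.9
ee_pos: [0.4739, -0.0289, 0.1487]
tool_rot: [0.0, 0.718, 0.696, 0.0]
ft_force: [0.3, -0.9, 0.3]
grip_width: 0.0598
grasp_force: 0.0
time: 3.65
ee_pos: [0.4733, -0.0289, 0.1482]
tool_rot: [-0.0, 0.718, 0.696, -0.0]
ft_force: [-1.9, -0.1, 2.2]
grip_width: 0.0113
grasp_force: 25.0
```

```bash
python3 -m handwheel '[[0.006,0,0.021,0],[0.015,0,0.04,0],[0.025,-0.001,0.059,0],[0.037,-0.001,0.077,0],[0.051,-0.002,0.094,0],[0.066,-0.002,0.108,0],[0.083,-0.003,0.122,0],[0.101,-0.003,0.133,0],[0.12,-0.004,0.143,0],[0.12,-0.004,0.143,0]]'
python3 -m handwheel '[[0.02,-0.001,0.008,0],[0.041,-0.001,0.014,0],[0.062,-0.002,0.017,0],[0.083,-0.003,0.019,0],[0.105,-0.003,0.018,0],[0.105,-0.003,0.018,0],[0.105,-0.003,0.018,0]]'
```

```text
time: 4.9
ee_pos: [0.5946, -0.0329, 0.2934]
tool_rot: [0.001, 0.718, 0.696, 0.0]
ft_force: [-6.7, -1.3, 18.8]
grip_width: 0.0111
grasp_force: 26.6
time: 5.78
ee_pos: [0.6989, -0.0363, 0.3093]
tool_rot: [0.001, 0.718, 0.696, 0.0]
ft_force: [2.5, -2.6, 1.6]
grip_width: 0.0112
grasp_force: 26.2
```

```bash
python3 -m handwheel '[[0,0,0,0],[0,0,0,0],[0,0,0,0],[0,0,0.03,0],[0,0,0.07,0],[0,0,0.08,0],[-0.03,0.05,0.08,0],[-0.07,0.09,0.08,0],[-0.11,0.13,0.08,0],[-0.15,0.17,0.07,0],[-0.16,0.22,0.03,0],[-0.16,0.26,0,0],[-0.16,0.26,0,0],[-0.16,0.26,0,0]]' 0.2
python3 - <<'E'
from h import *
a,P,K,R,p=snap("scene"); save("s1.png",a); b,P2,*_=snap("top"); save("t1.png",b); np.savez("top1.npz",a=b,P=P2); np.savez("scene1.npz",a=a,P=P,K=K,R=R,p=p)
E
```

```text
time: 7.52
ee_pos: [0.5386, 0.2237, 0.309]
tool_rot: [0.0, 0.718, 0.696, -0.001]
ft_force: [0.1, -0.1, 0.4]
grip_width: 0.068
grasp_force: 0.0
```

View pics/t1.png

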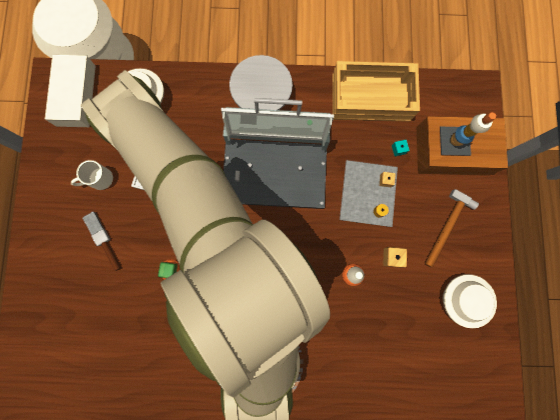

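Top view: the guard stands wide open, and the bed is clear with both dowels (250,165) and (300,168) and the end stop (237,176) visible. I'll recheck the plate in the scene view and measure the dowels and stop.

Run:
```python
from h import *
d=np.load("top1.npz"); P=d["P"]; d2=np.load("scene1.npz"); S=d2["P"]
def rect(n,P,m):
    q=P[m]; 
    if len(q)<5: print(n,len(q)); return
    rc=cv2.minAreaRect((q[:,:2]*1000).astype(np.float32)); print(n,len(q),np.round(rc[0],1),np.round(rc[1],1),round(rc[2],2),q.mean(0).round(4))
v,u=np.mgrid[:420,:560]
for n,P in (("top",P),("scene",S)):
    x,y,z=P[...,0],P[...,1],P[...,2]
    rect(n+" bed",P,(x>.46)&(x<.7)&(y>-.22)&(y<.16)&(z>.012)&(z<.028))
    for k,yy in (("dr",-.11),("dl",.05)): rect(n+k,P,(abs(x-.602)<.02)&(abs(y-yy)<.02)&(z>.036)&(z<.05))
    rect(n+" stop",P,(abs(x-.57)<.03)&(y>.06)&(y<.13)&(z>.036)&(z<.05))
    rect(n+" plate",P,(abs(x-.535)<.13)&(y>.15)&(y<.47)&(z>.009)&(z<.026))
save("c1.png",cv2.resize(d["a"][100:215,205:345],None,fx=5,fy=5,interpolation=cv2.INTER_CUBIC))
```

```text
top bed 6177 [589.8 -32.3] [329.9 220. ] 88.12 [ 0.5878 -0.0407  0.0194]
topdr 11 [ 599.1 -112.4] [11.1  6.7] 0.51 [ 0.5985 -0.1126  0.0404]
topdl 11 [605.3  48. ] [ 8.9 10.1] 18.82 [0.6051 0.048  0.0405]
top stop 37 [568.3  85.2] [11.6 29.1] 84.96 [0.5687 0.0852 0.0415]
top plate 71 [534.1 407.3] [46.9 24.8] 38.0 [0.5392 0.4074 0.0147]
scene bed 892 [583.1 -30.4] [329.  205.7] 88.07 [ 0.6106 -0.0625  0.0187]
scenedr 0
scenedl 0
scene stop 0
scene plate 680 [537.4 312. ] [217.   67.9] 77.04 [0.5392 0.3151 0.0134]
```

View pics/s1.png

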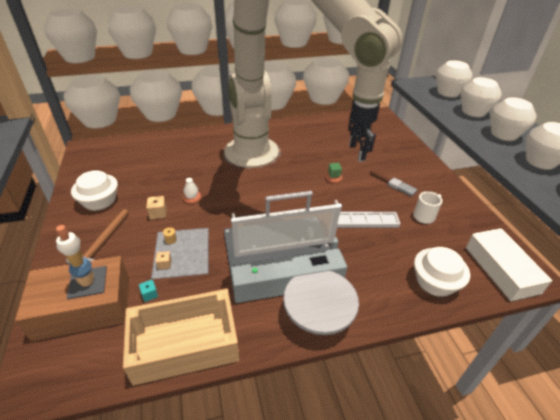

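```bash
python3 -m handwheel '[[-0.004,0.05,-0.03,-0.1],[-0.004,0.084,-0.08,-0.198],[-0.004,0.084,-0.13,-0.198],[-0.004,0.084,-0.18,-0.198],[-0.004,0.084,-0.22,-0.198],[-0.004,0.084,-0.25,-0.198],[-0.004,0.084,-0.27,-0.198],[-0.004,0.084,-0.282,-0.198],[-0.004,0.084,-0.29,-0.198],[-0.004,0.084,-0.293,-0.198],[-0.004,0.084,-0.293,-0.198]]' 0
python3 -m handwheel '[[0,0,0,0],[0,0,0,0],[0,0,0,0],[0,0,0,0],[0,0,0,0],[0,0,0,0]]' 1 60
python3 -m handwheel '[[0,0,0.02,0],[0,0,0.06,0],[0,0,0.09,0],[0,0,0.09,0]]'
```

```text
time: 9.0
ee_pos: [0.5348, 0.3084, 0.0167]
tool_rot: [0.0, 0.783, 0.622, 0.0]
ft_force: [-0.2, 0.2, 0.5]
grip_width: 0.0855
grasp_force: 0.0
time: 9.75
ee_pos: [0.535, 0.3084, 0.0173]
tool_rot: [0.0, 0.783, 0.622, 0.001]
ft_force: [-1.7, -1.4, 7.0]
grip_width: 0.0584
grasp_force: 64.3
time: 10.25
ee_pos: [0.5357, 0.3088, 0.1093]
tool_rot: [0.0, 0.783, 0.622, 0.002]
ft_force: [-0.3, -0.5, -4.9]
grip_width: 0.0583
grasp_force: 67.0
```

```bash
python3 -m handwheel '[[0.004,-0.04,0.02,0.03],[0.008,-0.09,0.02,0.06],[0.012,-0.14,0.02,0.1],[0.016,-0.19,0.02,0.14],[0.018,-0.24,0.02,0.17],[0.02,-0.29,0.02,0.197],[0.02,-0.33,0.02,0.197],[0.02,-0.349,0.02,0.197],[0.02,-0.349,-0.02,0.197],[0.02,-0.349,-0.05,0.197],[0.02,-0.349,-0.05,0.197],[0.02,-0.349,-0.05,0.197]]'
python3 - <<'E'
from h import *
for n in("top","scene"):
    a,P,*_=snap(n); save(n[0]+"2.png",a if n[0]=="s" else a[100:215,205:345]); x,y,z=P[...,0],P[...,1],P[...,2]
    m=(x>.5)&(x<.6)&(y>-.17)&(y<.1)&(z>.048)&(z<.07); q=P[m]
    rc=cv2.minAreaRect((q[:,:2]*1000).astype(np.float32)); print(n,len(q),rc,np.percentile(q,[1,99],axis=0).round(4).tolist())
E
```

```text
time: 11.75
ee_pos: [0.5549, -0.0399, 0.0569]
tool_rot: [-0.0, 0.718, 0.696, 0.0]
ft_force: [0.1, -0.1, -3.2]
grip_width: 0.058
grasp_force: 66.9
top 619 ((553.75244140625, -12.617759704589844), (167.72718811035156, 60.4504280090332), 87.3987045288086) [[0.5229, -0.0932, 0.0482], [0.5856, 0.0698, 0.0618]]Traceback (most recent call last):
  File "<stdin>", line 5, in <module>
    return _quantile_unchecked(
        a, q, axis, out, overwrite_input, method, keepdims, weights)
    return _ureduce(a,
                    func=_quantile_ureduce_func,
    ...<5 lines>...
                    overwrite_input=overwrite_input,
                    method=method)
    r = func(a, **kwargs)
    result = _quantile(arr,
                       quantiles=q,
    ...<2 lines>...
                       out=out,
                       weights=wgt)
    slices_having_nans = np.isnan(arr[-1, ...])
                                  ~~~^^^^^^^^^
IndexError: index -1 is out of bounds for axis 0 with size 0
```

```bash
python3 -m handwheel '[[0,0,-0.008,0],[0,0,-0.014,0],[0,0,-0.0175,0],[0,0,-0.019,0],[0,0,-0.019,0]]'
python3 -m handwheel '[[0.003,0,0,0],[0.006,0,0,0],[0.008,0,0,0],[0.009,0,0,0],[0.009,0,0,0]]'
```

```text
time: 12.48
ee_pos: [0.5544, -0.0407, 0.0373]
tool_rot: [-0.0, 0.718, 0.696, -0.0]
ft_force: [-1.3, -0.4, -1.3]
grip_width: 0.0586
grasp_force: 67.2
time: 13.1
ee_pos: [0.5632, -0.0408, 0.0373]
tool_rot: [-0.0, 0.718, 0.696, -0.0]
ft_force: [-4.4, -0.3, 3.9]
grip_width: 0.0585
grasp_force: 67.7
```

```bash
python3 -m handwheel '[[0.001,0,0,0],[0.002,0,0,0],[0.002,0,0,0]]'
python3 -m handwheel '[[0.001,0,0,0],[0.002,0,0,0],[0.002,0,0,0]]'
```

```text
time: 13.48
ee_pos: [0.5654, -0.0409, 0.0373]
tool_rot: [-0.0, 0.718, 0.696, -0.0]
ft_force: [-5.5, -0.6, 4.4]
grip_width: 0.0588
grasp_force: 67.7
time: 13.85
ee_pos: [0.5663, -0.0409, 0.0373]
tool_rot: [-0.0, 0.718, 0.696, -0.001]
ft_force: [-8.6, -0.7, 7.4]
grip_width: 0.058
grasp_force: 68.1
```

```bash
python3 -m handwheel '[[0,0.002,0,0],[0,0.004,0,0],[0,0.006,0,0],[0,0.007,0,0],[0,0.007,0,0]]'
```

```text
time: 14.48
ee_pos: [0.5664, -0.0377, 0.0373]
tool_rot: [0.001, 0.719, 0.695, -0.003]
ft_force: [-7.3, -11.1, 7.6]
grip_width: 0.0585
grasp_force: 68.1
```

Run:
```python
from h import *
a,P,*_=snap("top"); save("t3.png",cv2.resize(a[150:215,215:335],None,fx=6,fy=6,interpolation=cv2.INTER_CUBIC))
x,y,z=P[...,0],P[...,1],P[...,2]
m=(x>.52)&(x<.61)&(y>-.17)&(y<.1)&(z>.029)&(z<.044); q=P[m]
print(len(q),np.percentile(q,[1,99],axis=0).round(4).tolist())
```

```text
565 [[0.5359, -0.0753, 0.0292], [0.6043, 0.0892, 0.0435]]
```

View pics/t3.png

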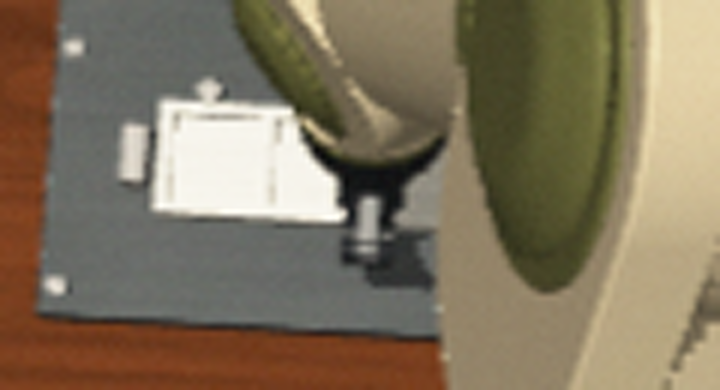

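Picture: the plate rests against the left dowel (208,88). A thin gap of about 3 mm remains between its end (155) and the stop (148). Friction held it, so I'll ease off and push on in +y.

```bash
python3 -m handwheel '[[-0.001,0,0.0005,0],[-0.001,0.001,0.0005,0],[-0.001,0.002,0.0005,0],[-0.001,0.003,0.0005,0],[-0.001,0.003,0.0005,0]]'
python3 -m handwheel '[[0,0.001,0,0],[0,0.002,0,0],[0,0.002,0,0]]'
```

```text
time: 15.15
ee_pos: [0.5666, -0.0313, 0.0376]
tool_rot: [0.0, 0.718, 0.696, -0.0]
ft_force: [-2.5, -4.6, -5.2]
grip_width: 0.0581
grasp_force: 66.8
time: 15.52
ee_pos: [0.5665, -0.0312, 0.0377]
tool_rot: [0.001, 0.719, 0.695, -0.001]
ft_force: [-2.3, -10.8, -2.5]
grip_width: 0.058
grasp_force: 66.9
```

```bash
python3 -m handwheel '[[0.001,-0.001,-0.0005,0],[0.002,-0.001,-0.0008,0],[0.002,-0.001,-0.0008,0]]'
python3 -m handwheel '[[0,0,0,0],[0,0,0,0],[0,0,0,0],[0,0,0.03,0],[0,0,0.08,0],[0,0,0.1,0],[-0.02,-0.05,0.12,0],[-0.04,-0.1,0.12,0],[-0.06,-0.15,0.12,0],[-0.08,-0.2,0.12,0],[-0.09,-0.25,0.12,0],[-0.095,-0.3,0.12,0],[-0.096,-0.34,0.12,0],[-0.096,-0.34,0.12,0],[-0.096,-0.34,0.12,0]]' 0
python3 - <<'E'
from h import *
a,P,K,R,p=snap("top"); save("t4.png",cv2.resize(a[150:215,215:335],None,fx=6,fy=6,interpolation=cv2.INTER_CUBIC))
x,y,z=P[...,0],P[...,1],P[...,2]
m=(x>.52)&(x<.596)&(y>-.17)&(y<.0785)&(z>.024)&(z<.044); q=P[m]
rc=cv2.minAreaRect((q[:,:2]*1000).astype(np.float32)); print(len(q),rc,np.percentile(q,[1,99],axis=0).round(4).tolist())
E
```

```text
time: 15.9
ee_pos: [0.5667, -0.0312, 0.0374]
tool_rot: [-0.0, 0.719, 0.695, -0.002]
ft_force: [-9.4, -7.5, 8.1]
grip_width: 0.0583
grasp_force: 68.2
time: 17.77
ee_pos: [0.4729, -0.3689, 0.1569]
tool_rot: [-0.0, 0.718, 0.696, 0.0]
ft_force: [0.1, 0.3, 0.4]
grip_width: 0.0855
grasp_force: 0.0
1346 ((559.1129150390625, -38.504798889160156), (233.83392333984375, 73.30096435546875), 88.78173828125) [[0.5329, -0.1412, 0.025], [0.5946, 0.0763, 0.0419]]
```

View pics/t4.png

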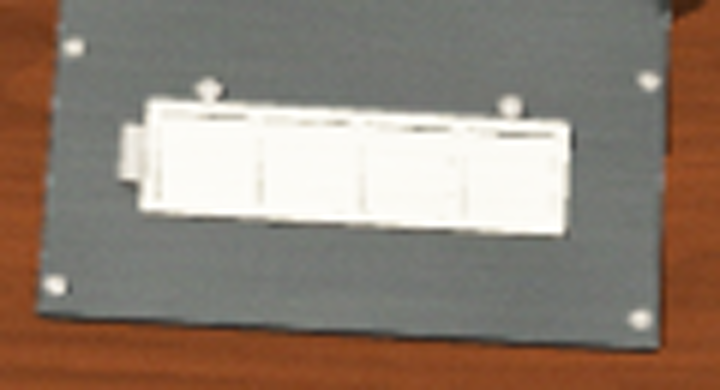

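Picture: the plate touches both dowels (208,90), (510,107) and the end stop (133,152). The gripper is now above the sleeve, so I'll refine the section positions and check for a knock.

Run:
```python
from h import *
d=np.load("top0.npz"); a,P=d["a"],d["P"]; K,R,p=d["K"],d["R"],d["p"]
def atz(u,v,z):
    ray=R@np.array([(u-K[0,2])/K[0,0],(v-K[1,2])/K[1,1],1]); return p+ray*(z-p[2])/ray[2]
g=cv2.cvtColor(a,cv2.COLOR_RGB2GRAY).astype(float)
for n,(u,v),h in(("sleeve",(382,210),.042),("block",(389,179),.04)):
    w=g[v-4:v+5,u-4:u+5]; w=np.clip(w.max()*.6-w,0,None); vv,uu=np.mgrid[v-4:v+5,u-4:u+5]; c=(w*uu).sum()/w.sum(),(w*vv).sum()/w.sum(); print(n,c,atz(*c,h).round(4))
a,P,*_=snap("scene"); x,y,z=P[...,0],P[...,1],P[...,2]
m=np.zeros(x.shape,bool); m[215:280,140:215]=1; m&=(z>.031)&(z<.05)&(x>.4)&(x<.62)
n,l,st,c=cv2.connectedComponentsWithStats(m.astype(np.uint8))
for i in range(1,n):
    if st[i,4]>15:
        q=P[(l==i)]; print(c[i].round(),st[i,4],cv2.minAreaRect((q[:,:2]*1000).astype(np.float32)))
```

```text
sleeve (np.float64(382.29847782925214), np.float64(209.4315023163468)) [ 0.4704 -0.3711  0.042 ]
block (np.float64(388.5433673469388), np.float64(177.58673469387756)) [ 0.5732 -0.3938  0.04  ]
[171. 227.] 96 ((450.5593566894531, -363.1679992675781), (37.802310943603516, 36.273860931396484), 64.96355438232422)
[163. 257.] 147 ((574.7562255859375, -393.19293212890625), (40.410037994384766, 42.504886627197266), 84.31607818603516)
```

The sleeve may have been knocked by about 20 mm. I'll move aside and check with the top camera.

```bash
cat > sec.py <<'E'
from h import *
def run(P,n):
    x,y,z=P[...,0],P[...,1],P[...,2]
    m=(z>.032)&(z<.05)&(x>.4)&(x<.62)&(y<-.26)&(y>-.46)
    k,l,st,c=cv2.connectedComponentsWithStats(m.astype(np.uint8))
    for i in range(1,k):
        if st[i,4]>30:
            q=P[(l==i)]; t=cv2.minAreaRect((q[:,:2]*1000).astype(np.float32)); print(n,c[i].round(),st[i,4],np.round(t[0]),np.round(t[1]),round(t[2],1))
E
python3 -m handwheel '[[0,0.05,0.03,0],[0,0.1,0.03,0],[0,0.15,0.03,0],[0,0.18,0.03,0],[0,0.18,0.03,0]]'
python3 - <<'E'
from sec import *
for f in("scene0","scene1","top1"): run(np.load(f+".npz")["P"],f)
for n in("top","scene"):
    a,P,*_=snap(n); run(P,n+" now")
    if n=="top": save("t5.png",cv2.resize(a[130:280,330:490],None,fx=4,fy=4))
E
```

```text
time: 18.5
ee_pos: [0.4729, -0.1861, 0.1876]
tool_rot: [0.0, 0.716, 0.698, 0.0]
ft_force: [-0.3, -0.6, 0.5]
grip_width: 0.0854
grasp_force: 0.0
scene0 [169. 232.] 92 [ 474. -370.] [38. 37.] 61.7
scene0 [163. 257.] 145 [ 575. -393.] [40. 43.] 88.3
scene1 [169. 232.] 98 [ 474. -370.] [37. 38.] 9.6
scene1 [163. 257.] 142 [ 576. -393.] [39. 44.] 85.8
top1 [388. 178.] 160 [ 572. -395.] [41. 40.] 85.4
top1 [382. 210.] 128 [ 470. -371.] [37. 39.] 42.8
scene now [171. 227.] 93 [ 450. -362.] [39. 37.] 76.7
scene now [163. 257.] 145 [ 575. -393.] [40. 44.] 85.6
```

The sleeve was knocked to about (0.4465, -0.3635), using the scene/top offset. Grasping it there.

```bash
python3 -m handwheel '[[-0.008,-0.06,-0.01,-0.007],[-0.016,-0.12,-0.03,-0.007],[-0.026,-0.165,-0.06,-0.007],[-0.0265,-0.1775,-0.09,-0.007],[-0.0265,-0.1775,-0.12,-0.007],[-0.0265,-0.1775,-0.145,-0.007],[-0.0265,-0.1775,-0.157,-0.007],[-0.0265,-0.1775,-0.162,-0.007],[-0.0265,-0.1775,-0.162,-0.007]]' 0
python3 -m handwheel '[[0,0,0,0],[0,0,0,0],[0,0,0,0],[0,0,0,0],[0,0,0,0],[0,0,0,0],[0,0,0,0]]' 1 40
```

```text
time: 19.73
ee_pos: [0.4463, -0.3675, 0.0253]
tool_rot: [0.0, 0.721, 0.693, -0.0]
ft_force: [0.3, -0.5, 0.5]
grip_width: 0.0855
grasp_force: 0.0
time: 20.6
ee_pos: [0.4464, -0.3675, 0.0257]
tool_rot: [0.001, 0.721, 0.693, -0.0]
ft_force: [0.2, 0.4, 4.8]
grip_width: 0.0377
grasp_force: 39.6
```

```bash
python3 -m handwheel '[[0,0,0.03,0],[0,0,0.08,0],[0,0,0.12,0],[0,0,0.13,0],[0,0,0.13,0]]'
python3 - <<'E'
from sec import *
a,P,K,R,p=snap("scene"); o=r.get_obs(); e=np.array(o["ee_pos"]); u,v=proj(e,K,R,p).astype(int); print(e,u,v)
x,y,z=P[...,0],P[...,1],P[...,2]
s=a.astype(int); ye=(s[...,0]>120)&(s[...,2]<s[...,0]*.5)&(abs(y-e[1])<.05)&(abs(x-e[0])<.05)&(z>.1)
q=P[ye]; print(len(q)); print(np.percentile(q,[3,50,97],axis=0).round(4).tolist()) if len(q) else 0
save("s6.png",cv2.resize(a[max(v-50,0):v+50,max(u-60,0):u+60],None,fx=5,fy=5))
E
```

```text
time: 21.22
ee_pos: [0.4459, -0.3676, 0.1551]
tool_rot: [0.0, 0.721, 0.693, -0.0]
ft_force: [-0.5, -0.5, -1.4]
grip_width: 0.0378
grasp_force: 40.4
[ 0.44553504 -0.36725569  0.15427419] 163 199
81
[[0.4344, -0.3579, 0.1313], [0.4567, -0.3498, 0.1601], [0.4656, -0.3431, 0.1719]]
```

View pics/s6.png

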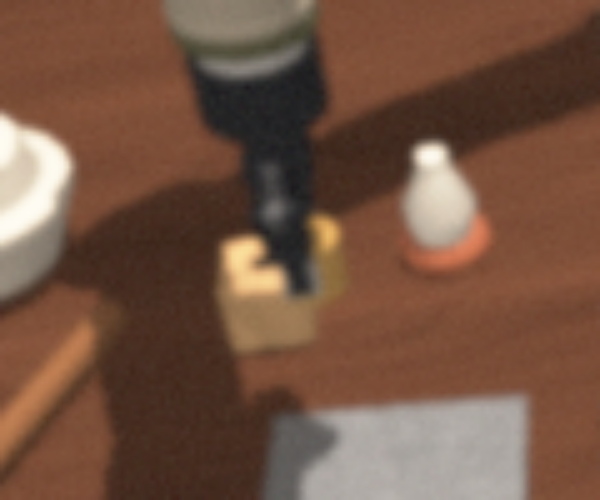

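Run:
```python
from h import *
for n in("scene","top"):
    a,P,K,R,p=snap(n); e=np.array(r.get_obs()["ee_pos"])
    d=P-e; hsv=cv2.cvtColor(a,cv2.COLOR_RGB2HSV)
    m=(abs(d)<[.05,.05,.04]).all(-1)&(hsv[...,1]>110)&(hsv[...,0]>12)&(hsv[...,0]<32)
    vv,uu=np.nonzero(m); print(n,m.sum())
    if m.sum(): print(uu.min(),uu.max(),vv.min(),vv.max(),"d mm",(np.percentile(d[m],[2,50,98],axis=0)*1000).round(1).tolist()); print("axis proj of e+0,y offsets", [proj(e+[0,s,-.02],K,R,p).round(1).tolist() for s in(-.0195,0,.0195)])
```

```text
scene 92
157 172 192 209 d mm [[-14.0, 3.8, -24.6], [13.0, 16.3, 5.1], [32.9, 24.6, 34.3]]
axis proj of e+0,y offsets [[157.9, 205.4], [164.3, 204.5], [170.6, 203.6]]
top 132
382 394 205 220 d mm [[-18.1, 3.0, -22.3], [-3.5, 15.9, 14.0], [17.2, 22.9, 19.5]]
axis proj of e+0,y offsets [[396.8, 213.6], [390.1, 213.4], [383.4, 213.2]]
```

Crop: the sleeve is held between the fingers at about (285,260), a few mm off-centre to +y. The big cube behind it is just background. The measured offset is about +4 mm. Next is pocket 2.

```bash
python3 -m handwheel '[[0.02,0.05,0,0],[0.04,0.1,0,0],[0.06,0.15,0,0],[0.08,0.2,0,0],[0.095,0.25,0,0],[0.11,0.3,0,0],[0.12,0.34,0,0],[0.121,0.36,0,0],[0.121,0.36,0,0],[0.121,0.36,-0.03,0],[0.121,0.36,-0.06,0],[0.121,0.36,-0.078,0],[0.121,0.36,-0.078,0]]'
python3 - <<'E'
from h import *
for n in("scene","top"):
    a,P,K,R,p=snap(n); e=np.array(r.get_obs()["ee_pos"]); print(e.round(4))
    d=P-e; hsv=cv2.cvtColor(a,cv2.COLOR_RGB2HSV)
    m=(abs(d)<[.05,.05,.04]).all(-1)&(hsv[...,1]>110)&(hsv[...,0]>12)&(hsv[...,0]<32)
    print(n,m.sum(),(np.percentile(d[m],[2,50,98],axis=0)*1000).round(1).tolist() if m.sum() else 0)
E
```

```text
time: 23.0
ee_pos: [0.5662, -0.0085, 0.0758]
tool_rot: [-0.001, 0.721, 0.693, -0.001]
ft_force: [-0.2, -0.0, -0.3]
grip_width: 0.038
grasp_force: 40.4
[ 0.5668 -0.008   0.0767]
scene 0 0
[ 0.5673 -0.0077  0.0774]
top 3 [[-14.2, 17.3, -11.1], [-11.3, 19.6, -1.0], [-10.6, 20.1, 15.0]]
```

```bash
python3 -m handwheel '[[0,0,-0.006,0],[0,0,-0.011,0],[0,0,-0.015,0],[0,0,-0.0175,0],[0,0,-0.0185,0],[0,0,-0.0185,0]]'
```

```text
time: 23.85
ee_pos: [0.5671, -0.0072, 0.0584]
tool_rot: [-0.0, 0.721, 0.693, -0.0]
ft_force: [-0.2, 0.1, -0.2]
grip_width: 0.0382
grasp_force: 40.4
```

```bash
python3 -m handwheel '[[0,0,-0.0007,0],[0,0,-0.0007,0]]'
python3 -m handwheel '[[0,0,0,0],[0,0,0,0],[0,0,0,0],[0,0,0.02,0],[0,0,0.06,0],[0,0,0.1,0],[0,-0.05,0.11,0],[0.002,-0.1,0.11,0],[0.002,-0.15,0.11,0],[0.002,-0.19,0.11,0],[0.002,-0.19,0.11,0],[0.002,-0.19,0.11,0]]' 0
python3 - <<'E'
from sec import *
from h import *
print(np.round(r.get_obs()["ee_pos"],4))
for n in("top","scene"):
    a,P,*_=snap(n); run(P,n)
    x,y,z=P[...,0],P[...,1],P[...,2]
    m=(z>.055)&(z<.085)&(abs(x-.567)<.05)&(abs(y+.004)<.05); q=P[m]
    if len(q)>9: print(n,len(q),cv2.minAreaRect((q[:,:2]*1000).astype(np.float32)),np.percentile(q[:,2],[50,95]))
    if n=="top": save("t7.png",cv2.resize(a[150:215,215:335],None,fx=6,fy=6,interpolation=cv2.INTER_CUBIC))
E
```

```text
time: 24.1
ee_pos: [0.5671, -0.0073, 0.0578]
tool_rot: [0.0, 0.721, 0.693, -0.0]
ft_force: [0.1, 0.3, -0.8]
grip_width: 0.0379
grasp_force: 40.4
time: 25.6
ee_pos: [0.569, -0.1965, 0.1678]
tool_rot: [-0.0, 0.721, 0.693, 0.0]
ft_force: [0.1, 0.4, 0.0]
grip_width: 0.0851
grasp_force: 0.0
[ 0.569  -0.1965  0.1678]
top 132 ((565.2987060546875, -4.15098762512207), (37.01736831665039, 33.901920318603516), 1.3326616287231445) [0.07273413 0.07673461]
scene [163. 257.] 143 [ 574. -393.] [39. 44.] 85.9
```

View pics/t7.png

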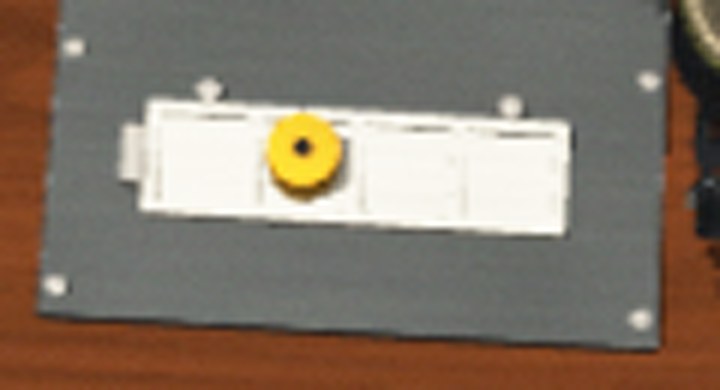

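Picture: the sleeve stands in its pocket at (303,152), with its top at 0.073 m as expected, and the plate hasn't moved. Next is the block.

```bash
python3 -m handwheel '[[0.001,-0.05,0,-0.02],[0.002,-0.1,0,-0.048],[0.003,-0.15,-0.02,-0.048],[0.004,-0.19,-0.04,-0.048],[0.004,-0.198,-0.07,-0.048],[0.004,-0.198,-0.1,-0.048],[0.004,-0.198,-0.125,-0.048],[0.004,-0.198,-0.138,-0.048],[0.004,-0.198,-0.143,-0.048],[0.004,-0.198,-0.143,-0.048],[0.004,-0.198,-0.143,-0.048]]' 0
python3 -m handwheel '[[0,0,0,0],[0,0,0,0],[0,0,0,0],[0,0,0,0],[0,0,0,0],[0,0,0,0],[0,0,0,0]]' 1 40
python3 -m handwheel '[[0,0,0.03,0],[0,0,0.08,0],[0,0,0.12,0],[0,0,0.13,0],[0,0,0.13,0],[0,0,0.13,0]]'
python3 - <<'E'
from h import *
for n in("scene","top"):
    a,P,K,R,p=snap(n); e=np.array(r.get_obs()["ee_pos"]); print(e.round(4))
    d=P-e; hsv=cv2.cvtColor(a,cv2.COLOR_RGB2HSV)
    m=(abs(d)<[.05,.05,.04]).all(-1)&(hsv[...,1]>70)&(hsv[...,0]>12)&(hsv[...,0]<32)
    print(n,m.sum(),(np.percentile(d[m],[2,50,98],axis=0)*1000).round(1).tolist() if m.sum() else 0)
E
```

```text
time: 27.08
ee_pos: [0.5736, -0.3954, 0.0258]
tool_rot: [0.001, 0.737, 0.676, 0.0]
ft_force: [0.8, 0.5, 0.2]
grip_width: 0.0855
grasp_force: 0.0
time: 27.95
ee_pos: [0.5733, -0.3955, 0.0252]
tool_rot: [0.0, 0.737, 0.676, -0.0]
ft_force: [-1.2, -0.1, 5.8]
grip_width: 0.0393
grasp_force: 41.1
time: 28.7
ee_pos: [0.5722, -0.395, 0.1529]
tool_rot: [-0.001, 0.737, 0.676, -0.0]
ft_force: [0.5, -0.5, -2.0]
grip_width: 0.0394
grasp_force: 40.7
[ 0.5722 -0.3949  0.1528]
scene 156 [[-26.5, -17.5, -24.3], [16.8, 13.8, 8.1], [32.6, 23.5, 35.0]]
[ 0.5725 -0.3949  0.153 ]
top 154 [[-20.6, -1.0, -19.0], [-0.5, 15.5, 12.4], [19.7, 22.0, 19.0]]
```

```bash
python3 -m handwheel '[[-0.001,0.05,0,0.02],[-0.002,0.1,0,0.04],[-0.003,0.15,0,0.052],[-0.004,0.2,0,0.052],[-0.005,0.25,0,0.052],[-0.006,0.3,0,0.052],[-0.007,0.33,0,0.052],[-0.007,0.3355,0,0.052],[-0.007,0.3355,0,0.052],[-0.007,0.3355,-0.03,0.052],[-0.007,0.3355,-0.06,0.052],[-0.007,0.3355,-0.077,0.052],[-0.007,0.3355,-0.077,0.052],[-0.007,0.3355,-0.077,0.052]]'
python3 -m handwheel '[[0,0,-0.006,0],[0,0,-0.011,0],[0,0,-0.015,0],[0,0,-0.017,0],[0,0,-0.0185,0],[0,0,-0.0185,0]]'
```

```text
time: 30.55
ee_pos: [0.5666, -0.0601, 0.0784]
tool_rot: [0.0, 0.72, 0.694, 0.0]
ft_force: [-0.4, -0.1, -2.0]
grip_width: 0.0397
grasp_force: 40.6
time: 31.3
ee_pos: [0.5661, -0.0597, 0.0592]
tool_rot: [-0.0, 0.719, 0.695, -0.0]
ft_force: [-0.5, -0.3, -1.4]
grip_width: 0.0396
grasp_force: 40.6
```

```bash
python3 -m handwheel '[[0,0,-0.001,0],[0,0,-0.0015,0],[0,0,-0.0015,0]]'
python3 -m handwheel '[[0,0,0,0],[0,0,0,0],[0,0,0,0],[0,0,0.02,0],[0,0,0.06,0],[0,0,0.12,0],[0,0,0.18,0],[0,0,0.23,0],[0,0,0.28,0],[0,0,0.33,0],[0.03,0.005,0.335,0],[0.07,0.01,0.335,0],[0.11,0.018,0.335,0],[0.132,0.022,0.335,0],[0.132,0.022,0.335,0],[0.132,0.022,0.335,0]]' 0
python3 - <<'E'
from h import *
print(np.round(r.get_obs()["ee_pos"],4))
a,P,K,R,p=snap("top"); save("t8.png",a)
x,y,z=P[...,0],P[...,1],P[...,2]
for n,yy in(("sl",-.004),("bl",-.058)):
    m=(z>.055)&(z<.085)&(abs(x-.567)<.045)&(abs(y-yy)<.027); q=P[m]
    if len(q)>9: print(n,len(q),cv2.minAreaRect((q[:,:2]*1000).astype(np.float32)),np.percentile(q[:,2],[50,95]))
a,P,*_=snap("scene"); x,y,z=P[...,0],P[...,1],P[...,2]
m=(z>.29)&(z<.34)&(abs(y+.037)<.07)&(x>.66)&(x<.76); q=P[m]; print("bar",len(q),np.percentile(q,[2,50,98],axis=0).round(4).tolist())
E
```

```text
time: 31.68
ee_pos: [0.5661, -0.0598, 0.0578]
tool_rot: [0.0, 0.719, 0.695, -0.0]
ft_force: [0.2, 0.1, -1.8]
grip_width: 0.0394
grasp_force: 40.6
time: 33.67
ee_pos: [0.6973, -0.0378, 0.3926]
tool_rot: [-0.0, 0.719, 0.695, -0.0]
ft_force: [0.2, -0.5, 0.0]
grip_width: 0.0853
grasp_force: 0.0
[ 0.6973 -0.0378  0.3926]
sl 131 ((565.2615356445312, -4.153079986572266), (36.68093490600586, 33.90829086303711), 1.5478581190109253) [0.07318051 0.07678741]
bl 174 ((563.73583984375, -59.49350357055664), (39.23118209838867, 41.5853385925293), 83.38909149169922) [0.07105923 0.07485776]
bar 260 [[0.6951, -0.0935, 0.2927], [0.7025, -0.0368, 0.3157], [0.707, 0.0236, 0.3202]]
```

View pics/t8.png

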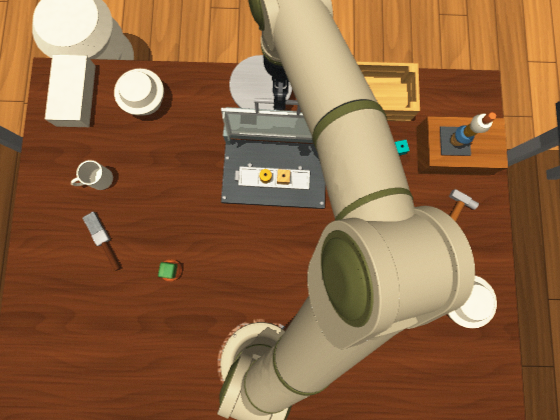

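Top view: the sleeve (265,176) and block (284,177) are seated in their own pockets, and no bystander has moved. I'll grip the open guard's bar and verify the plate before closing.

```bash
python3 -m handwheel '[[0.002,0.001,-0.03,0],[0.002,0.001,-0.06,0],[0.002,0.001,-0.078,0],[0.002,0.001,-0.083,0],[0.002,0.001,-0.083,0]]' 0.3
python3 -m handwheel '[[0,0,0,0],[0,0,0,0],[0,0,0,0],[0,0,0,0],[0,0,0,0],[0,0,0,0]]' 1 25
python3 - <<'E'
from h import *
a,P,K,R,p=snap("top")
x,y,z=P[...,0],P[...,1],P[...,2]
m=(x>.52)&(x<.596)&(y>-.17)&(y<.0785)&(z>.024)&(z<.044); q=P[m]
print(len(q),np.percentile(q,[1,99],axis=0).round(4).tolist())
E
```

```text
time: 34.4
ee_pos: [0.7003, -0.0368, 0.3104]
tool_rot: [0.0, 0.719, 0.695, 0.0]
ft_force: [0.8, 0.4, -0.3]
grip_width: 0.0599
grasp_force: 0.0
time: 35.15
ee_pos: [0.7002, -0.0367, 0.3104]
tool_rot: [0.0, 0.719, 0.695, 0.0]
ft_force: [-2.9, -0.4, 5.7]
grip_width: 0.0109
grasp_force: 24.5
1020 [[0.5319, -0.1415, 0.0249], [0.5949, 0.0766, 0.0424]]
```

```bash
python3 -m handwheel '[[-0.0215,0.001,0.001,0],[-0.043,0.001,-0.001,0],[-0.064,0.002,-0.0045,0],[-0.085,0.003,-0.01,0],[-0.105,0.004,-0.018,0],[-0.124,0.004,-0.028,0],[-0.142,0.005,-0.039,0],[-0.159,0.005,-0.053,0],[-0.174,0.006,-0.068,0],[-0.188,0.006,-0.084,0],[-0.2,0.007,-0.102,0],[-0.211,0.007,-0.121,0],[-0.219,0.007,-0.141,0],[-0.225,0.008,-0.161,0],[-0.23,0.008,-0.182,0],[-0.232,0.008,-0.203,0],[-0.232,0.008,-0.209,0],[-0.232,0.008,-0.213,0],[-0.232,0.008,-0.215,0],[-0.232,0.008,-0.215,0]]'
```

```text
time: 37.7
ee_pos: [0.4666, -0.0288, 0.0947]
tool_rot: [-0.001, 0.719, 0.695, -0.001]
ft_force: [-5.7, 0.8, -2.2]
grip_width: 0.0109
grasp_force: 27.9
```

```bash
python3 -m handwheel '[[0.001,0,-0.001,0],[0.001,0,-0.003,0],[0.001,0,-0.004,0],[0.001,0,-0.004,0]]'
```

```text
time: 38.2
ee_pos: [0.4666, -0.0289, 0.0906]
tool_rot: [-0.001, 0.719, 0.695, -0.002]
ft_force: [-8.7, 2.1, -1.3]
grip_width: 0.0104
grasp_force: 28.3
```

```bash
python3 -m handwheel '[[0,0,-0.002,0],[0,0,-0.004,0],[0,0,-0.004,0]]'
python3 - <<'E'
from h import *
for n in("scene","top"):
    a,P,*_=snap(n); x,y,z=P[...,0],P[...,1],P[...,2]
    s=(abs(y+.031)<.14)&(z>.075)&(z<.2)&(x>.535)&(x<.675); q=P[s]; A=np.c_[q[:,:2],np.ones(len(q))]
    for _ in range(5):
        c=np.linalg.lstsq(A,q[:,2],rcond=None)[0]; e=abs(A@c-q[:,2]); A,q=A[e<.008],q[e<.008]
    print(n,len(q),"slope x",c[0],"z at .545/.66",[np.dot(c,[t,-.03,1]).round(4) for t in(.545,.66)])
    for yy in(-.08,.02):
        m=(abs(y-yy)<.01)&(abs(x-.468)<.012)&(z>.07)&(z<.13); print("bar end",yy,m.sum(),np.percentile(P[m],[5,50,95],axis=0)[:,[0,2]].round(4).tolist() if m.sum() else 0)
    save(n[0]+"9.png",a)
E
```

```text
time: 38.58
ee_pos: [0.4666, -0.0289, 0.0884]
tool_rot: [0.0, 0.719, 0.695, -0.002]
ft_force: [-15.7, 1.8, 34.5]
grip_width: 0.0106
grasp_force: 31.7
scene 2878 slope x 0.002272473527625785 z at .545/.66 [np.float64(0.1012), np.float64(0.1014)]
bar end -0.08 19 [[0.4642, 0.0975], [0.4675, 0.1024], [0.478, 0.1054]]
bar end 0.02 20 [[0.4634, 0.0965], [0.4726, 0.1016], [0.4756, 0.106]]
top 2839 slope x 0.002960566649581161 z at .545/.66 [np.float64(0.1019), np.float64(0.1022)]
bar end -0.08 0 0
bar end 0.02 25 [[0.4626, 0.1013], [0.4659, 0.1035], [0.4743, 0.1063]]
```

The guard is at its hard stop: 34 N upward force and a pane slope near zero. Release and retreat.

```bash
python3 -m handwheel '[[0,0,0,0],[0,0,0,0],[0,0,0,0],[0,0,0.01,0],[0,0,0.04,0],[0,0,0.09,0],[-0.01,0.05,0.13,0],[-0.02,0.1,0.15,0],[-0.02,0.16,0.15,0],[-0.02,0.22,0.15,0],[-0.01,0.28,0.15,0],[0,0.32,0.15,0],[0,0.32,0.15,0],[0,0.32,0.15,0]]' 0.3
python3 - <<'E'
from h import *
for n in("scene","top"):
    a,P,*_=snap(n); x,y,z=P[...,0],P[...,1],P[...,2]
    s=(abs(y+.031)<.14)&(z>.075)&(z<.2)&(x>.535)&(x<.675); q=P[s]; A=np.c_[q[:,:2],np.ones(len(q))]
    c=np.linalg.lstsq(A,q[:,2],rcond=None)[0]; print(n,len(q),"slope x",c[0])
    if n=="top": save("t10.png",cv2.resize(a[90:290,60:480],(798,380),interpolation=cv2.INTER_CUBIC))
E
```

```text
time: 40.42
ee_pos: [0.4687, 0.2904, 0.2368]
tool_rot: [0.0, 0.719, 0.695, -0.001]
ft_force: [-0.3, -0.3, -0.3]
grip_width: 0.0601
grasp_force: 0.0
scene 2875 slope x 0.0010181301602080381
top 4130 slope x 0.00448596986598812
```

View pics/t10.png

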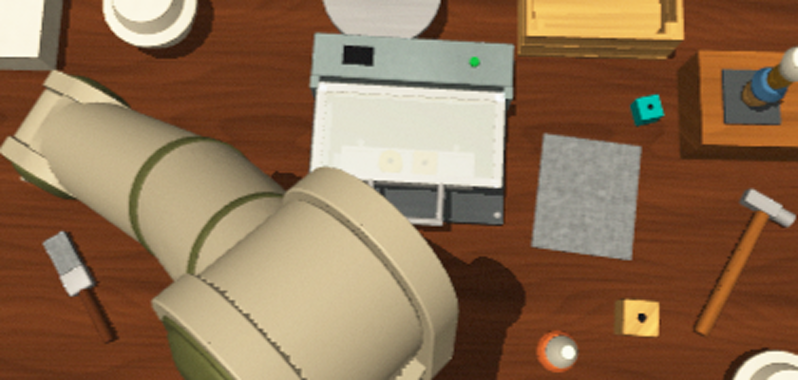

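The guard lies level, and both sections show through the pane in their pockets at (390,160) and (425,162). The plate is in place and the other objects are untouched, so I'm handing in.

```bash
python3 -c "
from cell import r
print(r.sign_off())"
```

```text
the job is handed in; nothing more can be done
None
```

The job is handed in, with no verdict shown: the plate is home, the block and sleeve stand in pockets of their own, and the guard is fully closed.

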